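# Switch on the sculpting turntable under its guard

### The job

Start the sculpting turntable: on the switch box that has the round dial knob, lift the hinged black guard with a finger, push the toggle beneath it fully over to its far side (towards the guard's hinge), then withdraw the finger so that the guard drops shut again. Only touch and push, without forcing anything against its stop; do not pick anything up, and leave the other box (the one with slots in its panel instead of a knob), the clay block, the cup and the putty knife alone.

Things in the scene. Friction and masses are not known exactly. Their poses are not given: they have to be found in the camera images.
- turntable_box: Grey bench switch box, 160 (x) x 100 (y) x 55 mm, screwed down; flat level top panel 55 mm above the bench. Origin: centre of its underside; x runs from the front (lip) end, roughly facing the robot, to the hinge end; z up. The box to work on: behind the hinge it has a fixed round black dial knob, 42 mm wide, 18 mm high, at box (50, 0).
- turntable_pin (a point): Middle of the guard's hinge pin (along box y, 60 mm long), at box (10, 0, 61) mm. Shut, the black guard, 46 mm wide, reaches from here to a front wall at box x = -50 mm; its top is 44 mm above the panel.
- turntable_guard (a joint): Angle of that guard (rad): 0 shut, 1.35 fully lifted; the front end swings up and back. A light cap (about 50 g, slippery, friction about 0.25), open below. It falls shut by its weight whenever nothing holds it, so it must rest on the finger while the toggle is pushed. A finger leaning back (pointing forward and down), pushed in below the lip towards the hinge, lifts it on its back.
- turntable_lip (a point): Middle of the lower edge of the guard's front wall; shut, at box (-50, 0, 79) mm, 24 mm above the panel, with an open gap below. From this edge a lip slopes 17 mm forward and 17 mm up at 45 degrees, to box x = -68 mm. Moves with the guard.
- turntable_toggle (a joint): Angle of the steel toggle under the guard (rad), pivot at box (-20, 0, 55) mm: 0 off, leaning 0.45 forward (away from the hinge); 0.9 on, leaning 0.45 back towards the hinge. Stays where it is left; about 2 N moves it. Bat 8 mm thick with a round 11 mm end; firm stops at 0 and 0.9; over 40 N is forcing it.
- turntable_tip (a point): Centre of the round end of that toggle, 30 mm from its pivot. Off: at box (-33, 0, 82) mm; on: at box (-7, 0, 82) mm.
- fan_box: Grey bench switch box, 160 (x) x 100 (y) x 55 mm, screwed down; flat level top panel 55 mm above the bench. Origin: centre of its underside; x runs from the front (lip) end, roughly facing the robot, to the hinge end; z up. Same guard and toggle as on the other box, but five dark slots and no knob behind the hinge. Not to be operated.
- fan_guard (a joint): Angle of the guard on the slotted box (rad), 0 shut; must stay shut.
- fan_toggle (a joint): Angle of the toggle on the slotted box (rad), 0 off; must stay off.
- clay_mid (a point): Centre of a loose clay-coloured block, 75 x 115 x 55 mm, 0.7 kg, on the bench. Leave alone.
- cup_mid (a point): Centre of a loose white plastic cup, 76 mm wide, 85 mm high. Leave alone.
- knife_grip (a point): Handle of a loose putty knife lying flat on the bench, about 0.25 m long. Leave alone.
Mind the look-alikes: they are no part of the job. What is shaped like the turntable_box but brown is not meant.

How it is judged (in metres and radians):
On the way, in this order (a step that is already met when the one before it is completed fails the run):
1. the guard of the dial-knob box is lifted while its toggle is still off (value of joint turntable_guard above 0.15 rad and value of joint turntable_toggle below 0.6 rad), for 0.05 s.
2. the toggle is pushed over to on under the lifted guard (value of joint turntable_toggle above 0.75 rad and value of joint turntable_guard above 0.12 rad), for 0.1 s.
3. the guard has dropped shut with the toggle still on (value of joint turntable_toggle above 0.75 rad and value of joint turntable_guard below 0.06 rad), for 0.2 s.
At the end, for the whole second after the job is handed in: the dial-knob box's toggle is on (over 0.75 of 0.9 rad) and its guard is shut (under 0.06 rad), the slotted box's toggle is off and its guard shut (all of step 3 and value of joint fan_toggle below 0.1 rad and value of joint fan_guard below 0.06 rad); the robot touches nothing.
It fails at once if the fingers press on the dial-knob box, its guard or toggle with over 40 N (contact force between the fingers and turntable_box above 40 N).
It fails at once if the slotted box's guard lifted (over 0.1 rad) or its toggle moved (over 0.1 rad) (value of joint any of fan_guard, fan_toggle above 0.1 rad).
It fails at once if clay block, cup or putty knife lifted or moved more than 20 mm (distance of any of clay_mid, cup_mid, knife_grip from where it was at the start of the episode above 0.02 m).
It also fails if it takes over 35 s, if anything falls off the work surface, if the arm or the gripper's body presses on something with over 40 N, if the wrist force passes 120 N, or if a joint passes its speed limit or range.

### The arm

A 6-joint arm with a two-finger parallel gripper is mounted at the origin on the work surface. World frame = base frame: x ahead of the robot, y to its left, z up, the work surface at z = 0. Lengths are in mm, angles in rad, forces in N, time in s.
With the tool pointing down it reaches from about 350 to 975 mm from the base axis. Payload 7.1 kg.
Tool frame: the origin (TCP) lies midway between the tips of the shut fingers; the grasp point (between the pads) lies 19 mm behind it (ctrl.grasp_offset is the distance from the TCP to the grasp point, in mm); z points along the fingers, y is the line along which they close (so a half turn about z gives the same grasp; the last joint's range is limited). The gripper opens to 88 mm and grips with 3 to 60 N. Pads are 20 mm wide; open, the fingers measure 115 mm over their backs; the gripper's body (75 mm by 178 mm) begins 61 mm behind the grasp point.
Start: joints at [1.247, 0.423, 1.63, -0, 1.089, -0.019], TCP at [187.532, 596.185, 187.075] pointing down, gripper open.
Joint ranges: [-3, 3], [-0.9, 2.11], [0.09, 2.58], [-1.31, 4.45], [0.11, 2.69], [-2.54, 2.54]. Speed limits (rad/s): [2.39, 2.39, 3.01, 3.14, 3.14, 3.14].

### API

Orientations are given as a rotation vector (axis times angle).
In Python, from workcell import sensors, viewer, ctrl gives the robot as it stands. The module is installed in compiled form; this text tells all that it offers.
- The arm moves only by the shell command python3 -m handwheel 'ROWS'. ROWS is JSON, a list of rows, each a list of 7 numbers: the shift along the tool's x, y, z in mm, then the turn, a rotation vector about the tool's x, y, z in rad, then the closure, from 0 (fully open) to 1 (shut). In form: [[x, y, z, rx, ry, rz, jaw], ...]. A call has 1 to 10 rows; each row shifts and turns the commanded pose from where the row before left it, along the tool's axes as they then stand; what a row does not reach is not made up. A row lasts 1/8 s, in which the tool goes at most 62.5 mm and 10.7 degrees, less where a joint would pass 70% of its speed; a pose out of reach is approached as far as the arm can. A call is refused whole if a number of a shift passes 62.5 or a number of a turn 0.188, either way. A call with a gripper value outside its range is refused whole. The fingers move at their own pace and stop on an object; the grip force is fixed at half the most. Time passes only in rows, so rows that do not move let the fingers close. It gives the time, the measured TCP pose, the force, the opening and the grip force at its end, in the units of the state.
- sensors.get_obs(): the state, without advancing time (a new reading comes with each control period).
- viewer.get_image(name): name is "scene" or "top"; returns a dict with "frame" (480x640x3 uint8, blue, green, red), "fov_y" (degrees; the focal length in pixels is half the picture's height over the tangent of half this angle, whatever the lens; pixels are square), "cx", "cy" (the principal point, pixels), "R" (3x3) and "t" (3): a world point X has camera coordinates R X + t. Camera axes: x right, y down, z forward; pixel columns grow to the right and rows downward; lengths in mm; the calibration is good to about 2 mm. A picture is of the moment at which its call begins. There is no depth.
- ctrl.close_job(): hands the job in; it is judged then, once.
The state is a dict: "t": time; "qpos": joint angles; "qvel": joint speeds; "joint_torque": joint torques, N m; "ee_pos": TCP position; "orientation": TCP orientation; "ft_force": force on the tool from outside, world axes, zero at the start; "moment": the same for the moment, N m; "width": finger opening in mm; "grasp_force": force on a finger pad.
Only numpy, scipy, OpenCV 4.12 (cv2) and the standard library are available. Lean on these libraries where they do the work, as an engineer would, in place of code of your own. Each camera call takes 0.05 s, during which the arm holds its last target. There are 200 camera calls.

## Working session

There is one attempt and no reset: what is moved stays moved. The work goes in short steps, Python scripts to look and compute and a shell command to move; the robot and the scene stay as the last step left them, time stands still between calls to the robot, and variables do not carry over. Pictures are saved under pics/ and viewed, at most 10 in all, crops included, and the job is handed in when it is done.

```bash
mkdir -p pics
python3 - <<'E'
from workcell import sensors, viewer, ctrl
import cv2,numpy as np
for n in("scene","top"):
    d=viewer.get_image(n);cv2.imwrite(f"pics/{n}0.png",d["frame"])
    np.savez(n+".npz",**{k:np.array(d[k]) for k in d})
    print(n,d["fov_y"],d["cx"],d["cy"],np.round(d["R"],3).tolist(),np.round(d["t"],1))
o=sensors.get_obs();print(o)
E
```

```text
scene 54.46311128534138 312.6334000310296 248.45187933238685 [[0.304, 0.953, -0.017], [0.71, -0.238, -0.663], [-0.636, 0.189, -0.748]] [-150.9 -363.1 1484.2]
top 57.39590014224631 315.4850261661725 236.74637507479542 [[-0.007, -1.0, -0.029], [-0.997, 0.009, -0.071], [0.071, 0.028, -0.997]] [-12.9 592.  927.9]
{'t': 0.1, 'qpos': array([ 1.24701585e+00,  4.23747617e-01,  1.63061849e+00, -3.80376778e-06,
        1.08861058e+00, -1.89835854e-02]), 'qvel': array([ 0.00010779, -0.00094534, -0.00257706, -0.00041543, -0.00075029,
       -0.00205254]), 'joint_torque': array([ 2.70722130e-04, -5.45612919e+01, -2.74324840e+01,  6.46235724e-02,
        1.88280962e-02, -2.69373388e-06]), 'ee_pos': array([187.35055662, 595.67136418, 186.38803198]), 'orientation': array([-4.76884526e-01, -3.10495069e+00,  2.14293166e-03]), 'ft_force': array([ 0.69855845, -0.85382309, -0.18549643]), 'moment': array([-0.02921357, -0.06310463, -0.04587453]), 'grasp_force': 0.0, 'width': 87.7319653709843}
```

View pics/scene0.png

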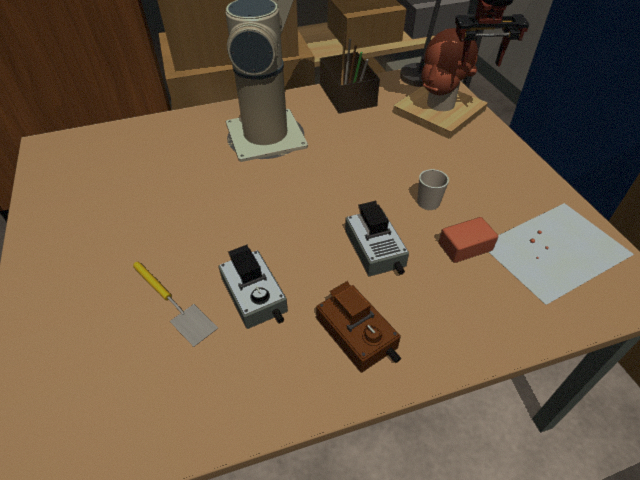

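View pics/top0.png

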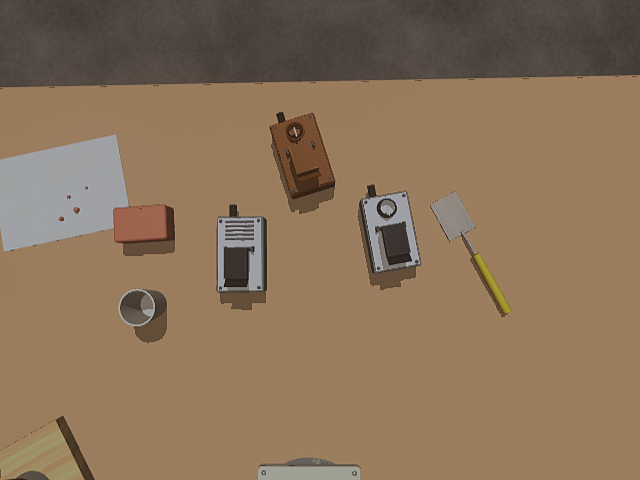

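The top view shows the knob box at about (390,232), with its panel corners near (361,197), (408,192), (421,266) and (374,272). In the scene view it is at about (253,285). I'll take enlarged crops to get precise corners.

Run:
```python
import cv2,numpy as np
a=cv2.imread("pics/top0.png")[182:282,350:430];b=cv2.imread("pics/scene0.png")[235:335,210:300]
a=cv2.resize(a,None,fx=5,fy=5,interpolation=2);b=cv2.resize(b,None,fx=4.4,fy=5,interpolation=2)
cv2.imwrite("pics/c1.png",np.hstack([a,b]));print(a.shape,b.shape)
```

```text
(500, 400, 3) (500, 396, 3)
```

View pics/c1.png

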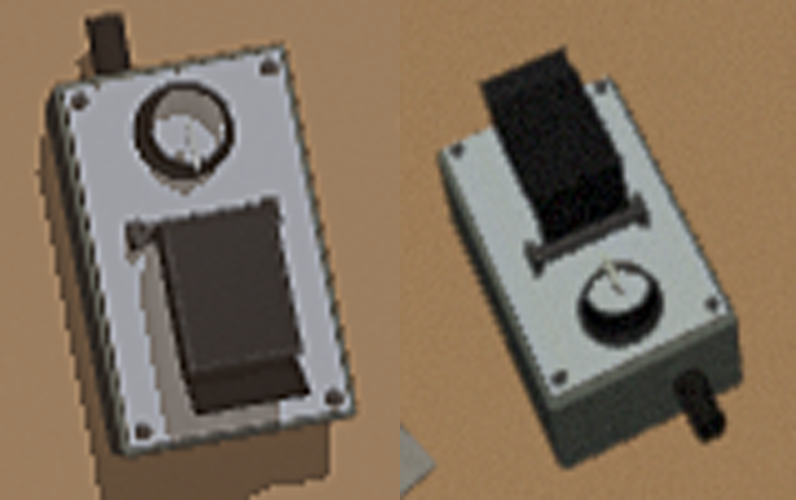

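```bash
cat > h.py <<'E'
import numpy as np
from scipy.optimize import least_squares
from scipy.spatial.transform import Rotation as Ro
C={n:dict(np.load(n+".npz")) for n in("top","scene")}
def proj(n,X):
    c=C[n];p=np.atleast_2d(X)@c["R"].T+c["t"];f=240/np.tan(np.radians(c["fov_y"])/2)
    return p[:,:2]/p[:,2:]*f+[c["cx"],c["cy"]]
def w(p,X):
    return Ro.from_euler("z",p[2]).apply(X)+[p[0],p[1],0]
E
python3 - <<'E'
from h import *
B=np.array([[80,50,55],[80,-50,55],[-80,-50,55],[-80,50,55]])
T=np.array([[55,88],[282,45],[353,412],[125,450]])/5+[350,182]
S=np.array([[335,318],[148,410],[40,155],[210,80]])/[4.4,5]+[210,235]
def r(p,ns=("top","scene")):
    return np.concatenate([(proj(n,w(p,B))-(T if n=="top" else S)).ravel() for n in ns])
for ns in(("top",),("scene",),("top","scene")):
    s=least_squares(r,[600,-150,0],args=(ns,),x_scale=[100,100,.1]);print(ns,s.x.round(3),s.fun.round(1))
p=s.x
print(w(p,[[-50,0,79],[10,0,61]]))
# check: knob top ring, pin ends
E
```

```text
('top',) [ 5.99061e+02 -1.74727e+02  1.70000e-01] [-1.1 -1.4  0.7 -1.3  1.3  0.8 -0.9  1.8]
('scene',) [ 6.06999e+02 -1.75623e+02  1.65000e-01] [ 1.2  0.8 -0.2  1.  -1.6 -0.9  0.5 -1.5]
('top', 'scene') [ 6.01928e+02 -1.75119e+02  1.68000e-01] [-0.8 -2.8  0.9 -2.6  1.4 -0.5 -0.8  0.3  0.9 -1.2 -0.3 -1.  -1.8 -2.5
  0.1 -3.1]
[[ 552.62952917 -183.46384439   79.        ]
 [ 611.78790877 -173.44954843   61.        ]]
```

```bash
python3 -m handwheel '[[-32,-42,-6,0,0,0,1],[-32,-42,-6,0,0,0,1],[-32,-42,-6,0,0,0,1],[-32,-42,-6,0,0,0,1],[-32,-42,-6,0,0,0,1],[-32,-42,-6,0,0,0,1],[-32,-42,-6,0,0,0,1],[-32,-42,-6,0,0,0,1],[-32,-42,0,0,0,0,1],[-32,-42,0,0,0,0,1]]'
python3 -m handwheel '[[-32,-42,0,0,0,0.1,1],[0,0,0,0,0,0.18,1],[0,0,0,0,0,0.18,1],[0,0,0,0,0,0.18,1],[0,0,0,0,0,0.18,1],[0,0,0,0,0,0.18,1],[0,0,0,0,0,0.18,1],[0,0,0,0,0,0.18,1],[0,0,0,0,0,0.18,1],[0,0,0,0,0,0.18,1]]'
python3 -c "
from workcell import sensors;print(sensors.get_obs()['qpos'].round(2))"
```

```text
t: 1.35
ee_pos: [367.0, 97.9, 235.2]
orientation: [0.477, 3.105, 0.0]
ft_force: [1.0, 0.6, 0.1]
width: 0.5
grasp_force: 0.0
t: 2.6
ee_pos: [384.4, 49.8, 234.9]
orientation: [-2.669, -1.657, 0.001]
ft_force: [0.9, -0.8, -0.4]
width: 0.6
grasp_force: 0.0
[ 0.1  -0.01  2.07 -0.    1.08  0.56]
```

```bash
cat >> h.py <<'E'
P=[602,-175.1,.168]
def rem(box_xyz,tilt):
    from workcell import sensors
    o=sensors.get_obs();R=Ro.from_rotvec(o["orientation"])
    s,c=np.sin(tilt),np.cos(tilt)
    G=Ro.from_euler("z",P[2])*Ro.from_matrix(np.array([[c,0,s],[0,-1,0],[s,0,-c]]))
    d=w(P,np.array(box_xyz,float))-o["ee_pos"]
    b=Ro.from_euler("z",-P[2]).apply(o["ee_pos"]-[P[0],P[1],0])
    print("t",o["t"],"box pos",b.round(1),"shift tool",R.inv().apply(d).round(1),"turn",(R.inv()*G).as_rotvec().round(3),"F",o["ft_force"].round(1),"q",o["qpos"].round(2))
E
python3 -c "
from h import *
rem([-130,0,235],0)"
```

```text
t 2.6 box pos [-177.   258.1  234.9] shift tool [-181.3  189.7   -0.2] turn [-0.     0.     0.943] F [ 0.9 -0.8 -0.4] q [ 0.1  -0.01  2.07 -0.    1.08  0.56]
```

```bash
python3 -m handwheel '[[-36,38,0,0,0,0,1],[-36,38,0,0,0,0,1],[-36,38,0,0,0,0,1],[-36,38,0,0,0,0,1],[-36,38,0,0,0,0,1],[0,0,0,0,0,0.18,1],[0,0,0,0,0,0.18,1],[0,0,0,0,0,0.18,1],[0,0,0,0,0,0.18,1],[0,0,0,0,0,0.18,1]]'
python3 -m handwheel '[[0,0,0,0,0,0.043,1],[0,0,0,0,0.157,0,1],[0,0,0,0,0.157,0,1],[0,0,0,0,0.157,0,1],[0,0,0,0,0.157,0,1],[0,0,0,0,0.157,0,1],[0,0,0,0,0,0,1]]'
python3 -c "
from h import *
rem([-120,0,130],.785)"
```

```text
t: 3.85
ee_pos: [476.2, -195.1, 234.7]
orientation: [-3.124, -0.331, 0.001]
ft_force: [-0.2, -0.4, 0.4]
width: 0.1
grasp_force: 0.0
t: 4.72
ee_pos: [474.7, -189.9, 231.7]
orientation: [-2.869, -0.254, -1.041]
ft_force: [-0.4, 0.8, -0.1]
width: 0.3
grasp_force: 0.0
t 4.725 box pos [-128.     6.7  231.7] shift tool [-59.2   8.6  82.9] turn [-0.024  0.087 -0.001] F [-0.4  0.8 -0.1] q [-0.77  0.06  2.23  1.    0.68 -0.14]
```

```bash
python3 -m handwheel '[[-15,2,21,0,0,0,1],[-15,2,21,0,0,0,1],[-15,2,21,0,0,0,1],[-14,2,20,0,0,0,1],[0,0,0,-0.012,0.045,0,1],[0,0,0,-0.012,0.045,0,1],[0,0,0,0,0,0,1]]'
python3 - <<'E'
from h import *
rem([-100,0,95],.785)
from workcell import viewer
import cv2
for n,(x,y,ww,hh),f in(("top",(330,170,100,150),4),("scene",(180,180,130,150),4)):
    d=viewer.get_image(n)["frame"]
    globals()[n]=cv2.resize(d[y:y+hh,x:x+ww],None,fx=3.4,fy=4,interpolation=2)
cv2.imwrite("pics/c2.png",np.hstack([top,scene]));print(top.shape,scene.shape)
E
```

```text
t: 5.6
ee_pos: [486.3, -194.4, 131.1]
orientation: [-2.831, -0.243, -1.178]
ft_force: [-0.2, -0.1, 0.4]
width: 0.5
grasp_force: 0.0
t 5.6 box pos [-117.3    0.3  131.1] shift tool [-13.4   0.4  37.7] turn [-0.002 -0.004  0.002] F [-0.2 -0.1  0.4] q [-0.8   0.35  2.33  1.64  0.63 -0.88]
(600, 340, 3) (600, 442, 3)
```

View pics/c2.png

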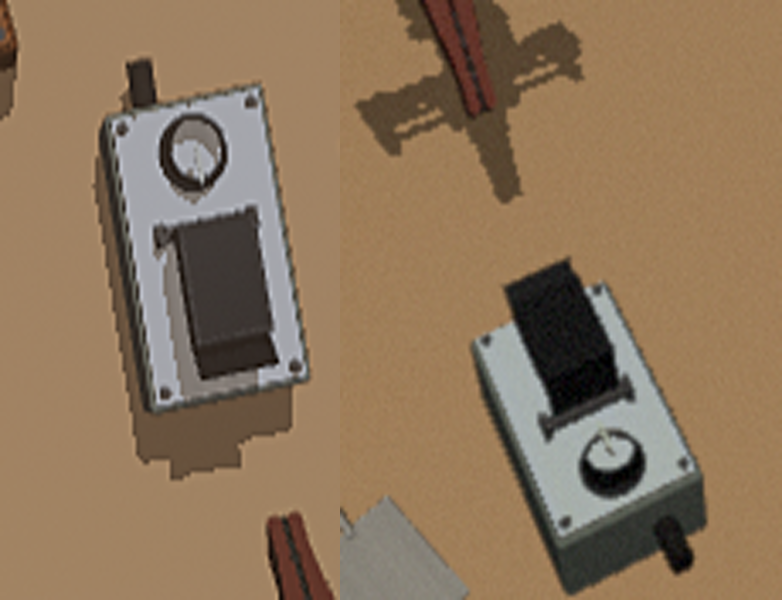

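The finger is aligned. In the top view its tip is at about (414,299), and in the scene view at about (221,208). I'll compare these pixels with the projected TCP, then compare the guard edges with my box model.

Run:
```python
from h import *
def d(n,q):
    u,v=proj(n,np.array(q))[0]
    return np.round([(u-330)*3.4,(v-170)*4] if n=="top" else [(u-180)*3.4+340,(v-180)*4],0)
t=np.array([486.3,-194.4,131.1])
X=Ro.from_rotvec([-2.831,-.243,-1.178]).as_matrix()
for n in("top","scene"):
    print(n,"tcp",d(n,t),"face+x",d(n,t+10*X[:,0]),"face-x",d(n,t-10*X[:,0]))
    for nm,b in dict(lipL=(-68,23,96),lipR=(-68,-23,96),pinL=(10,30,61),pinR=(10,-30,61),topfL=(-50,23,99),topfR=(-50,-23,99),topbL=(10,23,99),knob=(50,0,73)).items():
        print(nm,d(n,w(P,np.array([b],float))[0]))
```

```text
top tcp [265. 471.] face+x [265. 456.] face-x [265. 485.]
lipL [200. 376.]
lipR [278. 360.]
pinL [156. 230.]
pinR [254. 210.]
topfL [195. 340.]
topfR [273. 324.]
topbL [175. 221.]
knob [196. 141.]
scene tcp [500. 169.] face+x [503. 167.] face-x [498. 170.]
lipL [567. 254.]
lipR [502. 284.]
pinL [629. 385.]
pinR [543. 427.]
topfL [577. 272.]
topfR [511. 302.]
topbL [613. 346.]
knob [609. 445.]
```

Run:
```python
from h import *
from workcell import sensors
a=np.array([285/3.4+330,516/4+170]);b=np.array([139/3.4+180,112/4+180])
s=least_squares(lambda X:np.concatenate([proj("top",X)[0]-a,proj("scene",X)[0]-b]),[480,-190,130])
o=sensors.get_obs()
R=Ro.from_rotvec(o["orientation"])
print(s.x,s.fun.round(1),o["t"],o["ee_pos"],o["qvel"].round(3),"in tool",R.inv().apply(s.x-o["ee_pos"]))
print(Ro.from_euler("z",-P[2]).apply(s.x-[P[0],P[1],0]))
```

```text
[ 466.85375159 -199.92233536  158.58240251] [0.2 0.  0.3 0. ] 5.7 [ 486.84185579 -195.02050831  131.89465247] [-0.002 -0.008 -0.001  0.018  0.    -0.026] in tool [  4.48921343   1.4901739  -33.36786725]
[-137.39410964   -1.87494762  158.58240251]
```

The visible tip triangulates consistently, but it lies 33 mm behind the reported TCP along the tool axis. I'll zoom in with the TCP marked.

Run:
```python
from h import *
from workcell import viewer,sensors
import cv2
o=sensors.get_obs();R=Ro.from_rotvec(o["orientation"]);print(o["ee_pos"],o["t"])
ims=[]
for n in("top","scene"):
    d=viewer.get_image(n);print(np.abs(d["R"]-C[n]["R"]).max(),np.abs(d["t"]-C[n]["t"]).max(),d["fov_y"])
    cv2.imwrite(f"pics/{n}3.png",d["frame"])
    u=proj(n,o["ee_pos"])[0].round().astype(int)
    x,y=u-[22,30] if n=="top" else u-[25,50]
    im=cv2.resize(d["frame"][y:y+75,x:x+50],None,fx=8,fy=8,interpolation=0)
    for k in(0,-20,-40,-60,-80):
        q=((proj(n,o["ee_pos"]+R.apply([0,0,k]))[0]-[x,y]+.5)*8).astype(int)
        cv2.circle(im,tuple(map(int,q)),4,(255,255,0),1)
    ims.append(im)
cv2.imwrite("pics/c3.png",np.hstack(ims))
```

```text
[ 486.84185579 -195.02050831  131.89465247] 5.7
0.0 0.0 57.39590014224631
0.0 0.0 54.46311128534138
```

View pics/c3.png

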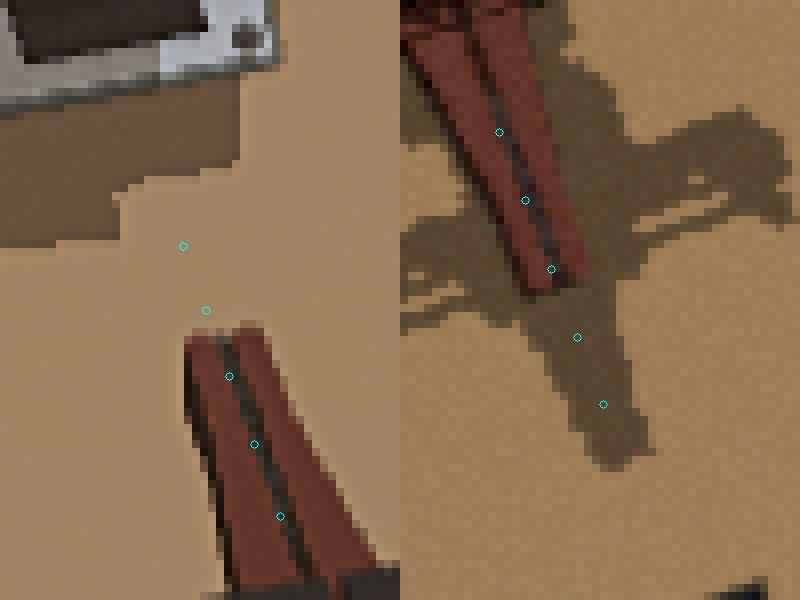

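In both views the visible fingertip falls about 33 mm short of the projected TCP. The first picture, with the tool pointing down, can tell a tool offset from a world offset.

Run:
```python
from h import *
import cv2
R=Ro.from_rotvec([-.4769,-3.105,.0021]);e=np.array([187.35,595.67,186.39])
im=cv2.imread("pics/scene0.png");x,y=440,0
im=cv2.resize(im[y:y+100,x:x+100],None,fx=6,fy=6,interpolation=0)
for s in(-44,44):
  for k in(0,-33):
    q=proj("scene",e+R.apply([0,s,k]))[0];print(s,k,q.round(1))
    cv2.circle(im,tuple(int(v) for v in (q-[x,y]+.5)*6),4,(255,255,0) if k==0 else (0,255,0),1)
q=proj("scene",e+[-20,-5,27])[0];print(q)
cv2.imwrite("pics/c4.png",im)
```

```text
-44 0 [461.1  76. ]
-44 -33 [463.7  65. ]
44 0 [491.9  75.5]
44 -33 [495.1  64.5]
[473.57122627  63.81040624]
```

View pics/c4.png

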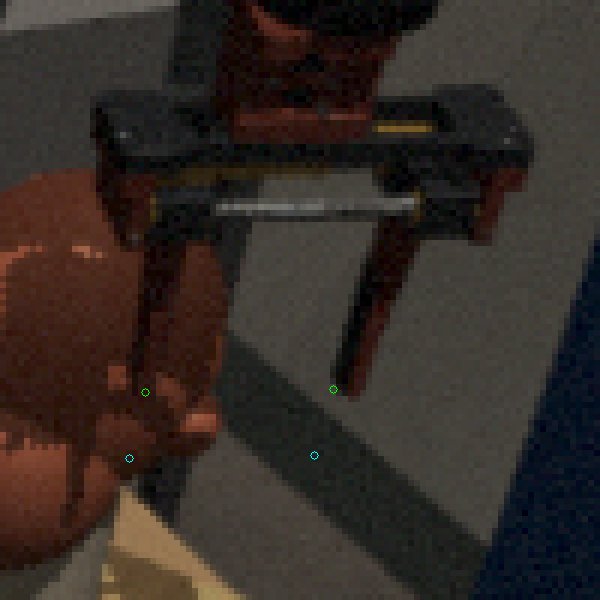

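The images show a tool offset: the real fingertip sits about 33 mm behind the reported TCP along tool z. I'll plan with that and check again close in.

```bash
cat >> h.py <<'E'
def tip(x,y,z): rem([x+23.3,y,z-23.3],.785)
E
python3 -c "
from h import *
tip(-105,0,75)"
```

```text
t 5.8 box pos [-116.9   -0.6  132.2] shift tool [-32.5  -0.8  81.6] turn [ 0.    -0.005  0.005] F [-0.9 -0.6  0.2] q [-0.8   0.34  2.33  1.64  0.63 -0.89]
```

```bash
python3 -m handwheel '[[-8,0,20,0,0,0,1],[-8,0,20,0,0,0,1],[-8,-0.5,20,0,0,0,1],[-8,-0.5,21,0,0,0,1],[0,0,0,0,0,0,1]]'
python3 - <<'E'
from h import *
tip(-95,0,70)
from workcell import viewer
import cv2
d=viewer.get_image("top")["frame"];e=viewer.get_image("scene")["frame"]
cv2.imwrite("pics/c5.png",np.hstack([cv2.resize(d[220:320,375:440],None,fx=6,fy=6,interpolation=0),cv2.resize(e[195:295,205:270],None,fx=6,fy=6,interpolation=0)]))
E
```

```text
t: 6.42
ee_pos: [520.9, -187.8, 51.1]
orientation: [-2.831, -0.244, -1.18]
ft_force: [-0.2, -0.3, -0.1]
width: 0.5
grasp_force: 0.0
t 6.425 box pos [-82.1   1.1  51.1] shift tool [ 4.1  1.1 10.5] turn [-0.001 -0.004  0.003] F [-0.2 -0.3 -0.1] q [-0.72  0.58  2.3   1.99  0.65 -1.23]
```

View pics/c5.png

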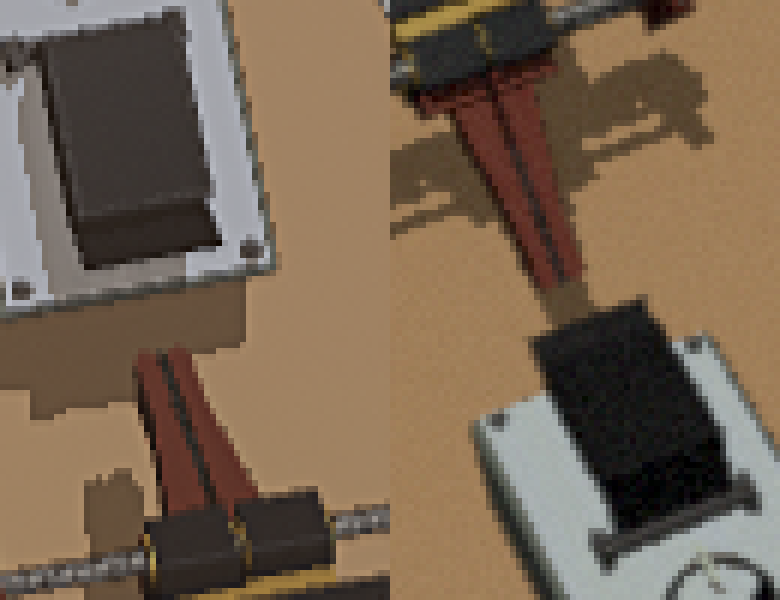

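The finger now points at the guard. Its tip is at top (402.3,278.3) and scene (233.7,242), and both views show it in front of the lip.

Run:
```python
from h import *
def tri(a,b):
    s=least_squares(lambda X:np.concatenate([proj("top",X)[0]-a,proj("scene",X)[0]-b]),[520,-190,80])
    return Ro.from_euler("z",-P[2]).apply(s.x-[P[0],P[1],0]).round(1),s.fun.round(1)
t=lambda x,y:[x/6+375,y/6+220]
s=lambda x,y:[(x-390)/6+205,y/6+195]
print("tip",tri(t(164,350),s(562,282)))
# lip outer edge corners L(+y), R(-y)
print("lipL",tri(t(88,267),s(643,300)),"lipR",tri(t(220,243),s(534,340)))
print("pinL",tri(t(12,55),s(750,490)))
```

```text
tip (array([-100.5,    0.4,   81.6]), array([-0.4, -0.1, -0.5, -0. ]))
lipL (array([-68.7,  21.7,  91.2]), array([-0.6, -0.1, -0.7, -0. ])) lipR (array([-68.4, -22. ,  92.5]), array([-0.7, -0.2, -0.9, -0. ]))
pinL (array([ 7.2, 29.2, 57.1]), array([-0.5, -0.1, -0.6,  0. ]))
```

```bash
python3 -m handwheel '[[-6.5,0,6.5,0,0,0,1],[7,0,7,0,0,0,1],[7,0,7,0,0,0,1],[7,0,7,0,0,0,1],[4,0,4,0,0,0,1],[0,0,0,0,0,0,1]]'; python3 -c "
from h import *
tip(-22,0,67)"
```

```text
t: 7.28
ee_pos: [555.9, -182.1, 43.1]
orientation: [-2.832, -0.245, -1.183]
ft_force: [0.6, 1.0, -0.2]
width: -0.1
grasp_force: 0.0
t 7.275 box pos [-46.6   0.8  43.1] shift tool [34.1  0.9 33.6] turn [ 0.    -0.006  0.005] F [ 0.6  1.  -0.2] q [-0.65  0.61  2.25  2.05  0.62 -1.22]
```

```bash
python3 -m handwheel '[[3.5,0,3.5,0,0,0,1],[3.5,0,3.5,0,0,0,1],[3.5,0,3.5,0,0,0,1],[3.5,0,3.5,0,0,0,1],[3.5,0,3.5,0,0,0,1],[0,0,0,0,0,0,1]]'
python3 - <<'E'
from h import *
tip(-22,0,67)
from workcell import viewer
import cv2
d=viewer.get_image("top")["frame"];e=viewer.get_image("scene")["frame"]
cv2.imwrite("pics/c6.png",np.hstack([cv2.resize(d[200:300,365:430],None,fx=6,fy=6,interpolation=0),cv2.resize(e[205:305,210:275],None,fx=6,fy=6,interpolation=0)]))
E
```

```text
t: 8.02
ee_pos: [580.2, -178.1, 43.1]
orientation: [-2.833, -0.244, -1.183]
ft_force: [-0.4, 0.1, -0.5]
width: 0.3
grasp_force: 0.1
t 8.025 box pos [-22.    0.6  43.1] shift tool [16.8  0.7 16.2] turn [ 0.001 -0.006  0.004] F [-0.4  0.1 -0.5] q [-0.6   0.62  2.21  2.07  0.6  -1.18]
```

View pics/c6.png

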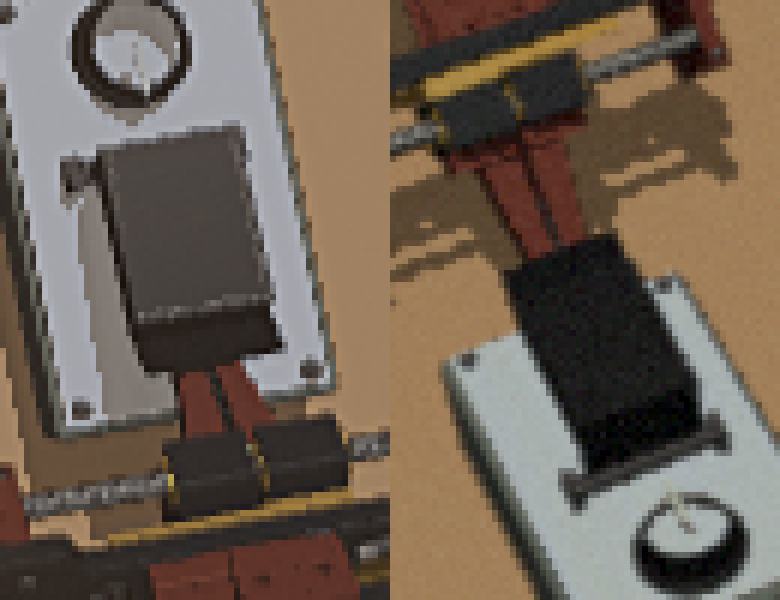

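The top view shows the finger going in under the lip, centred at about (222,370) in the crop. The force is near zero. I'll push on in small steps and watch the force.

```bash
python3 -m handwheel '[[2,0,2,0,0,0,1],[2,0,2,0,0,0,1],[2,0,2,0,0,0,1],[2,0,2,0,0,0,1],[0,0,0,0,0,0,1]]'; python3 -m handwheel '[[1.5,0,1.5,0,0,0,1],[1.5,0,1.5,0,0,0,1],[0,0,0,0,0,0,1]]';  python3 -m handwheel '[[1.5,0,1.5,0,0,0,1],[0,0,0,0,0,0,1]]'
```

```text
t: 8.75
ee_pos: [591.3, -176.3, 43.3]
orientation: [-2.832, -0.244, -1.183]
ft_force: [-1.0, -0.9, 0.8]
width: -0.1
grasp_force: 0.5
t: 9.12
ee_pos: [595.3, -175.5, 43.2]
orientation: [-2.833, -0.244, -1.183]
ft_force: [-1.4, 0.2, -0.1]
width: 0.7
grasp_force: 0.6
t: 9.38
ee_pos: [597.4, -175.2, 43.2]
orientation: [-2.832, -0.244, -1.183]
ft_force: [-1.2, 1.0, 0.7]
width: 0.2
grasp_force: 0.7
```

```bash
for i in 1 ; do python3 -m handwheel '[[1,0,1,0,0,0,1],[0,0,0,0,0,0,1]]' | grep -E 'ee_|ft_'; python3 -m handwheel '[[1,0,1,0,0,0,1],[0,0,0,0,0,0,1]]' | grep -E 'ee_|ft_'; python3 -m handwheel '[[1,0,1,0,0,0,1],[0,0,0,0,0,0,1]]' | grep -E 'ee_|ft_'; done
python3 - <<'E'
from h import *
from workcell import viewer
import cv2
d=viewer.get_image("top")["frame"];e=viewer.get_image("scene")["frame"]
cv2.imwrite("pics/c7.png",np.hstack([cv2.resize(d[200:300,365:430],None,fx=6,fy=6,interpolation=0),cv2.resize(e[205:305,210:275],None,fx=6,fy=6,interpolation=0)]))
E
```

```text
ee_pos: [598.7, -174.9, 43.2]
ft_force: [-1.3, -0.9, 0.9]
ee_pos: [600.1, -174.7, 43.2]
ft_force: [-1.1, -0.5, 1.2]
ee_pos: [601.5, -174.4, 43.1]
ft_force: [-0.7, 0.3, 0.8]
```

View pics/c7.png

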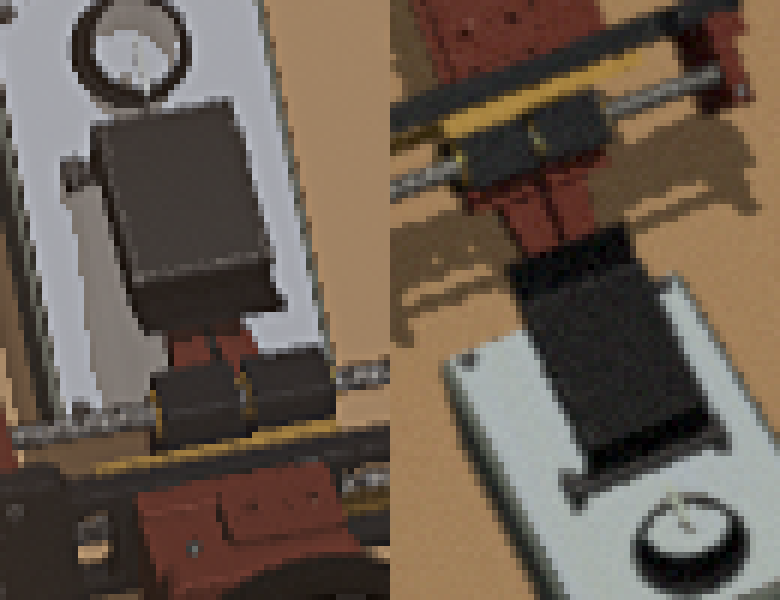

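The guard is clearly lifted: its rear edge has swung back towards the knob at about (165,110) in the crop. I'll creep forward until the toggle stop shows up in the force.

```bash
python3 -m handwheel '[[0.7,0,0.7,0,0,0,1],[0,0,0,0,0,0,1]]' | grep -E 'ee_|ft_'; python3 -m handwheel '[[0.7,0,0.7,0,0,0,1],[0,0,0,0,0,0,1]]' | grep -E 'ee_|ft_'; python3 -m handwheel '[[0.7,0,0.7,0,0,0,1],[0,0,0,0,0,0,1]]' | grep -E 'ee_|ft_'
```

```text
ee_pos: [602.4, -174.3, 43.1]
ft_force: [-1.8, -0.3, 0.4]
ee_pos: [603.3, -174.1, 43.1]
ft_force: [-1.6, 0.0, 0.2]
ee_pos: [603.9, -174.0, 42.9]
ft_force: [-3.0, -0.4, -0.0]
```

```bash
python3 -m handwheel '[[0.7,0,0.7,0,0,0,1],[0,0,0,0,0,0,1]]' | grep -E 'ee_|ft_'; python3 -m handwheel '[[0.7,0,0.7,0,0,0,1],[0,0,0,0,0,0,1]]' | grep -E 'ee_|ft_'
```

```text
ee_pos: [604.3, -173.9, 42.7]
ft_force: [-7.9, -2.0, 2.0]
ee_pos: [604.5, -173.7, 42.5]
ft_force: [-13.1, -3.3, 5.9]
```

```bash
python3 -m handwheel '[[0.7,0,0.7,0,0,0,1],[0,0,0,0,0,0,1]]' | grep -E 'ee_|ft_'
```

```text
ee_pos: [604.7, -173.6, 42.3]
ft_force: [-16.5, -4.1, 8.6]
```

The firm stop came within about 1 mm of where I predicted it, at 17 N, so the toggle is over. Now I withdraw straight back.

```bash
python3 -m handwheel '[[-2,0,-2,0,0,0,1],[-6,0,-6,0,0,0,1],[-8,0,-8,0,0,0,1],[-8,0,-8,0,0,0,1],[-8,0,-8,0,0,0,1],[-10,0,-10,0,0,0,1],[-12,0,-12,0,0,0,1],[-12,0,-12,0,0,0,1],[-12,0,-12,0,0,0,1],[0,0,0,0,0,0,1]]'
python3 -m handwheel '[[0,0,-30,0,0,0,1],[0,0,-30,0,0,0,1],[0,0,0,0,0,0,1],[0,0,0,0,0,0,1]]'
python3 - <<'E'
from h import *
from workcell import viewer
import cv2
d=viewer.get_image("top")["frame"];e=viewer.get_image("scene")["frame"]
cv2.imwrite("pics/c8.png",np.hstack([cv2.resize(d[200:300,365:430],None,fx=6,fy=6,interpolation=0),cv2.resize(e[205:305,210:275],None,fx=6,fy=6,interpolation=0)]))
E
```

```text
t: 12.98
ee_pos: [497.2, -192.5, 42.4]
orientation: [-2.833, -0.24, -1.181]
ft_force: [0.3, -1.1, -0.2]
width: 0.3
grasp_force: 0.0
t: 13.48
ee_pos: [457.2, -199.7, 84.8]
orientation: [-2.833, -0.243, -1.184]
ft_force: [1.4, -0.4, -0.5]
width: 0.6
grasp_force: 0.0
```

View pics/c8.png

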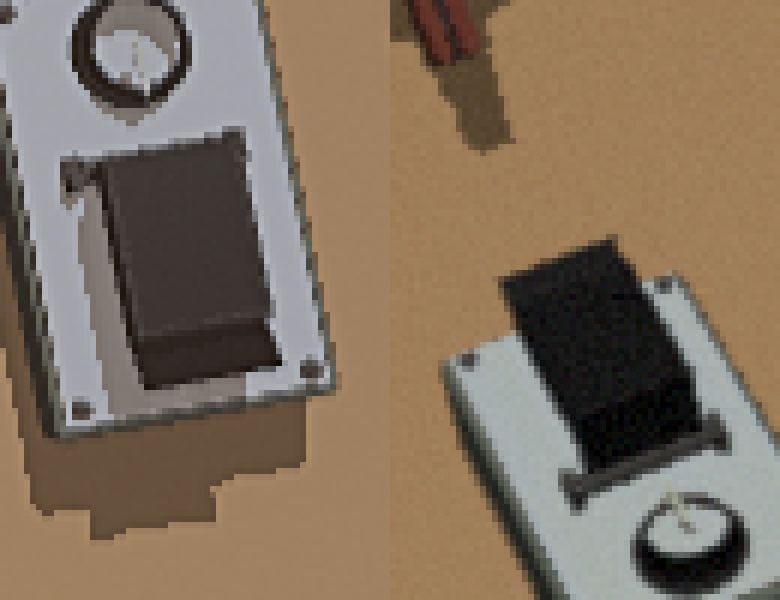

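The guard is shut again, with its lip edge at about (145,388)–(280,362) in the top crop, the same shape as at the start. The finger is well clear.

```bash
python3 -c "
from workcell import ctrl
print(ctrl.close_job())"
```

```text
the job is handed in; nothing more can be done
None
```

I handed the job in at about 13.5 s: the knob box's guard was lifted, its toggle pushed to its stop (about 19 N at most) and the guard dropped shut; the toggle being on is inferred from that stop, since the shut guard hides it, and no verdict came back.

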